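Stroke the slide, find its tight spot and clamp the carriage there

TASK

This slide came off the cutter because its rail has one tight spot that cannot be seen. Take the carriage by its black grip and stroke it through its full travel, first gently up against the left rubber buffer and then gently up against the right one, feeling for where it drags; then bring it back to stand on the middle of the tight spot, let go, and press the red clamp lever fully down so that it stays there for the fitter. Leave the other things on the table as they are.

Things in the scene. Friction and masses are not known exactly. Their poses are not given: they have to be found in the camera images.
- slide_base: the slide on its base plate, fixed to the table: aluminium plate 110 x 400 x 12 mm with a steel rail along it (20 mm wide, top 30 mm above the table) and a grey end block, 48 mm high, at each end. Origin: on the table under the middle of the rail; y runs along the rail to the left buffer, x across it, away from the robot
- carriage: carriage, 62 x 100 mm, green end caps, top plate 46 mm high. Its origin is on the table plane under its middle, axes as slide_base's. It slides only along y: y in slide_base's frame is 0 at mid-travel, +-0.105 where it just meets a buffer. Drag 1 to 2 N on good rail; over the tight spot it swells to 10 to 14 N, peaking some 4 mm before the middle as one travels, and is felt 20 mm either side
- rail: the steel rail, 330 mm long, fixed to slide_base. The tight spot is an unseen slight swelling in it: the carriage is hardest to move where its middle stands on the swelling's middle. That place lies between -0.07 and +0.07 m along slide_base's y, elsewhere each time; it does not shift
- grip (a point): middle of the carriage's upright black grip, 72 mm above the table, 20 mm toward +y from the carriage's middle. The grip is 18 mm thick across the rail (x) and 36 mm long along it (y) and stands from 46 to 88 mm above the table; pinch it across the rail from above
- buffer_left: black rubber buffer (17 mm across) on the left end block, +y end; origin at its root, 38 mm above the table, 12 mm behind its free face. It springs in by 1 mm per 4 N and has 8 mm of give; more than 20 N on it counts as a bang
- buffer_right: the same on the right end block, -y end
- clamp_lever (a joint): red clamp lever on the carriage: 0 = raised 40 degrees, carriage free; 0.70 rad = fully down, its cam bites on the bar beside the rail. Its pin lies along the rail, in carriage axes at x +40, y -34, z 40 mm; the lever points back (-x) over the carriage. It stays where left; it takes up to about 10 N on the pad
- lever_pad (a point): middle of the upper face of the lever's red pad (52 x 18 mm, 9 mm thick). In carriage axes: raised, x +11, y -34, z 95 mm; fully down, x -18, y -34, z 64 mm
- oil_bottle: small green-labelled oil bottle with a spout, 45 mm across, 138 mm tall, standing; origin at the middle of its underside; leave it
- spanner: open spanner, 34 x 208 x 8 mm, lying; leave it
- loupe: small black folding loupe, 36 x 32 x 36 mm; leave it
- marker_red: felt marker with a red cap, 18 x 135 x 20 mm, lying; leave it
- card_pack: banded pack of white cards, 56 x 86 x 33 mm; leave it
- note_pad: yellow pad, 76 x 76 x 16 mm; leave it
- tape_dispenser: grey tape dispenser, 62 x 160 x 98 mm; leave it
- jog_block: beech knocking block with a black rubber face, 51 x 110 x 50 mm; leave it

How it is judged:
By the outcome, as a careful person would: the job done as asked, in the order asked, and still so for the second after the job is handed in, with the robot touching nothing.
It also fails if it takes over 67 s, if anything falls off the work surface, if the arm or the gripper's body presses on something with over 40 N, if the wrist force passes 120 N, or if a joint passes its speed limit or range.

ROBOT

A 7-joint arm with a two-finger parallel gripper is mounted at the origin on the work surface; the furniture and walls round the work are solid. World frame = base frame: x ahead of the robot, y to its left, z up, the work surface at z = 0. Lengths are in m, angles in rad, forces in N, time in s.
With the tool pointing down it reaches from about 0.4 to 0.85 m from the base axis. Payload 4.5 kg.
Tool frame: the origin (TCP) lies at the very end of the fingers, on their centre line; the grasp point (between the pads) lies 19 mm behind it (arm.pinch_z is the distance from the TCP to the grasp point, in m); y points along the fingers, z is the direction in which the jaws open and shut, and the axes are right-handed (so a half turn about y gives the same grasp; the last joint's range is limited). The gripper opens to 88 mm and grips with 3 to 60 N. Pads are 18 mm wide; open, the fingers measure 123 mm over their backs; the gripper's body (75 mm by 187 mm) begins 45 mm behind the grasp point.
Start: joints at [1.244, 0.689, -0.195, 1.565, 0.157, 0.902, -0.215], TCP at [0.221, -0.585, 0.239] pointing down, gripper open.
Joint ranges: [-3.01, 3.01], [-0.46, 2.08], [-1.47, 1.51], [0.13, 2.56], [-1, 4.14], [0.04, 2.09], [-2.66, 2.66]. Speed limits (rad/s): [2.57, 2.57, 3.14, 3.14, 3.14, 3.14, 3.14].

INTERFACE

Orientations are given as a unit quaternion [w, x, y, z].
In Python, from cell import get_state, optics, order, nets, arm gives the robot as it stands.
- The arm moves only by the tool jog_arm, never from a script. Its argument "series" is a list of rows, each a list of 7 numbers: the shift along the tool's x, y, z in units of 40 mm (1.0 is 40 mm), then the turn, a rotation vector about the tool's x, y, z in units of 8 degrees (1.0 is 8 degrees), then the finger opening in mm, from 0 to 88.1. A call has 1 to 10 rows; each row shifts and turns the pose as measured when the row begins, along the tool's axes as they then stand; what a row does not reach is not made up. A row lasts 1/8 s, in which the tool goes at most 62.5 mm and 10.7 degrees, less where a joint would pass 70% of its speed; a pose out of reach is approached as far as the arm can. A call is refused whole if a number of a shift passes 1 or a number of a turn 1, either way. A call with a gripper value outside its range is refused whole. The fingers move at their own pace and stop on an object; the grip force is fixed at half the most. Time passes only in rows, so rows that do not move let the fingers close. It gives the time, the measured TCP pose, the force and the opening at its end, in the units of the state.
- get_state(): the state, without advancing time (a new reading comes with each control period).
- optics.grab_frame(name): name is "scene" or "top"; returns the picture (480x640x3 uint8, blue, green, red); there is no depth.
- optics.calibration(name): a dict with "K" (3x3 intrinsics, pixels), "k1" (the pictures are not rectified: a ray, as slopes to the right and down, at radius r is drawn at 1 + k1 r^2 times it, then the intrinsics apply), "R" (3x3) and "t" (3): a world point X has camera coordinates R X + t. Camera axes: x right, y down, z forward; pixel columns grow to the right and rows downward; lengths in m; the calibration is good to about 2 mm. A picture is of the moment at which its call begins. calibration takes no time and is no camera call.
- order.job_done(): hands the job in, once; it reports no verdict.
Trained networks look in the newest picture that a camera, given by its name, has taken for a name from the list of things; names that differ only in an ending like _2 or _b are one class to them, and where a whole thing is asked for, a point or a joint stands for the part that bears it (a point fixed in the world has none). Each returns a list of dicts, best first, with "conf" (0 to 1); they miss things now and then, are a little off and sometimes report something else, mostly with a low value. They report only what shows in the picture. A call takes as long as a camera call.
- nets.spot_in(camera, query): "rect" ([left, top, width, height] in pixels, round what is visible of it).
- nets.pinpoint(camera, query): "point" ([column, row] in pixels: a listed point, or the origin of a listed thing).
The state is a dict: "time_s": time; "joints": joint angles; "qd": joint speeds; "tau": joint torques, N m; "position": TCP position; "tool_rot": TCP orientation; "wrist_force": force on the tool from outside, world axes, zero at the start; "torque": the same for the moment, N m; "width": finger opening in m.
Only numpy, scipy, OpenCV 4.12 (cv2) and the standard library are available. Lean on these libraries where they do the work, as an engineer would, in place of code of your own. Each camera call takes 0.05 s, during which the arm holds its last target. There are 200 camera calls.

## Working session

There is one attempt and no reset: what is moved stays moved. The work goes in short steps, Python scripts to look and compute and a tool call to move; the robot and the scene stay as the last step left them, time stands still between calls to the robot, and variables do not carry over. Pictures are saved under pics/ and viewed, on a budget of 10 in all, crops included, one or two more only if the job needs it, and the job is handed in when it is done.

Besides the shell and the picture viewer there is one more tool, called after "Emit:" as name(argument=value, ...), one argument or row to a line, values as JSON. jog_arm: Moves the arm, as the interface text tells. Its arguments: {"type":"object","properties":{"series":{"type":"array"}},"required":["series"]}

```bash
mkdir -p pics; cat > h.py <<'E'
import numpy as np, cv2
from cell import get_state, optics, order, nets, arm
from scipy.spatial.transform import Rotation as Ro
def ray(c,px):
    k=optics.calibration(c);K=np.array(k["K"]);R=np.array(k["R"]);t=np.array(k["t"])
    d=np.linalg.solve(K,[px[0],px[1],1.])[:2];s=d.copy()
    for _ in range(20): s=d/(1+k["k1"]*(s@s))
    return -R.T@t, R.T@np.array([s[0],s[1],1.])
def at(c,px,z):
    o,d=ray(c,px);return o+d*(z-o[2])/d[2]
def proj(c,X):
    k=optics.calibration(c);p=np.array(k["R"])@np.array(X)+np.array(k["t"]);s=p[:2]/p[2]
    s=s*(1+k["k1"]*(s@s));return (np.array(k["K"])@[s[0],s[1],1])[:2]
E
python3 - <<'E'
from h import *
s=get_state();print({k:np.round(v,3) for k,v in s.items()}, arm.pinch_z)
R=Ro.from_quat(np.roll(s["tool_rot"],-1)).as_matrix();print(R.round(3))
ims=[]
for c in("scene","top"):
    im=optics.grab_frame(c);cv2.imwrite(f"pics/{c}0.png",im)
    print(c,ray(c,(320,240)))
    for q,z in(("slide_base",0),("carriage",0),("grip",.072),("buffer_left",.038),("buffer_right",.038),("lever_pad",.095)):
        for r in nets.pinpoint(c,q)[:2]: print(q,r["conf"],np.round(r["point"]),at(c,r["point"],z).round(4))
E
```

```text
{'time_s': np.float64(0.0), 'joints': array([ 1.244,  0.69 , -0.195,  1.566,  0.157,  0.903, -0.215]), 'qd': array([-0.001,  0.001, -0.001,  0.001,  0.001,  0.001,  0.001]), 'tau': array([ 1.0000e-03, -5.2756e+01, -1.2670e+00, -1.5343e+01, -5.3000e-02,
        7.0000e-03,  0.0000e+00]), 'position': array([ 0.22 , -0.584,  0.238]), 'tool_rot': array([ 0.127, -0.127,  0.696, -0.695]), 'wrist_force': array([ 0.507,  0.012, -0.418]), 'torque': array([-0.003, -0.   , -0.024]), 'width': np.float64(0.088)} 0.0187
[[-0.936 -0.001  0.353]
 [-0.353  0.002 -0.936]
 [ 0.    -1.    -0.002]]
scene (array([-0.28374596,  0.63184874,  0.64651641]), array([ 0.71661207, -0.49307515, -0.49333903]))
slide_base 0.92 [389. 249.] [ 0.5033 -0.151   0.    ]
carriage 0.64 [285. 304.] [0.4456 0.2285 0.    ]
carriage 0.6 [399. 249.] [ 0.4842 -0.1745  0.    ]
grip 0.74 [399. 227.] [ 0.4904 -0.1702  0.072 ]
buffer_left 0.6 [336. 233.] [ 0.611  -0.0383  0.038 ]
buffer_left 0.19 [358. 264.] [0.4433 0.0128 0.038 ]
buffer_right 0.6 [450. 241.] [ 0.3924 -0.2786  0.038 ]
lever_pad 0.57 [416. 219.] [ 0.4652 -0.2085  0.095 ]
top (array([0.3332322 , 0.08253618, 1.09670684]), array([ 0.15817082, -0.00883122, -0.98740792]))
slide_base 0.78 [421. 240.] [ 0.5072 -0.161   0.    ]
slide_base 0.18 [422. 238.] [ 0.5119 -0.1623  0.    ]
carriage 0.76 [433. 252.] [ 0.4786 -0.1871  0.    ]
carriage 0.52 [242. 190.] [0.6287 0.2539 0.    ]
grip 0.8 [431. 243.] [ 0.4893 -0.1657  0.072 ]
buffer_left 0.39 [370. 189.] [ 0.6196 -0.0401  0.038 ]
buffer_right 0.59 [476. 288.] [ 0.3933 -0.2711  0.038 ]
buffer_right 0.35 [213. 231.] [0.5237 0.3118 0.038 ]
lever_pad 0.64 [461. 255.] [ 0.4607 -0.2233  0.095 ]
```

View pics/top0.png

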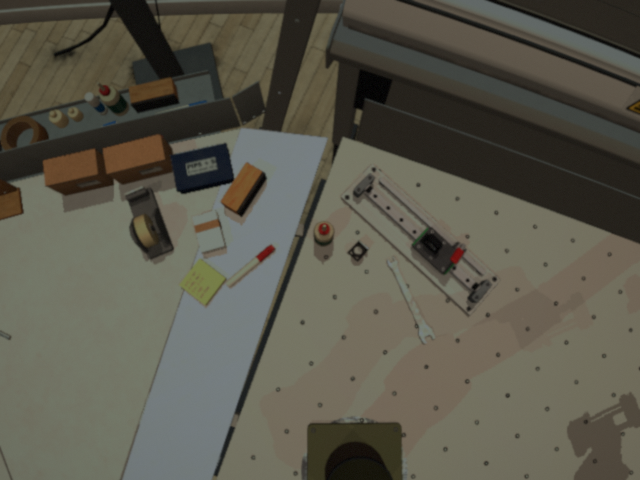

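View pics/scene0.png

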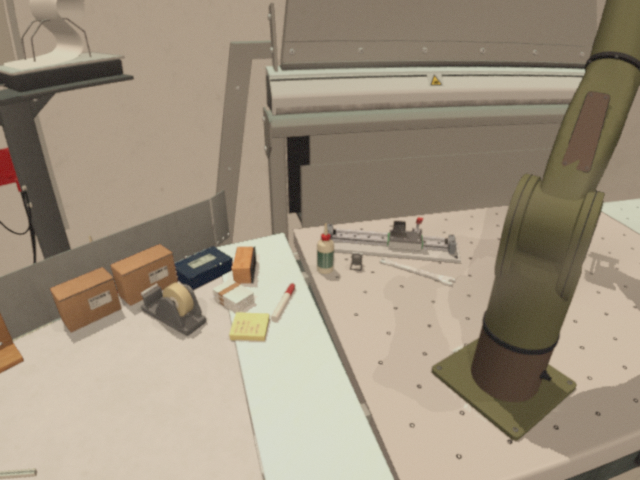

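```bash
python3 - <<'E'
from h import *
im=cv2.imread("pics/top0.png")[150:330,330:510]
cv2.imwrite("pics/c1.png",cv2.resize(im,None,fx=3.3,fy=3.3,interpolation=cv2.INTER_CUBIC))
for p in((342,197),(375,167),(497,277),(470,313)):print(at("top",p,.012).round(4))
E
```

```text
[0.6074 0.0213 0.012 ]
[ 0.6796 -0.0572  0.012 ]
[ 0.4192 -0.3311  0.012 ]
[ 0.3388 -0.2638  0.012 ]
```

View pics/c1.png

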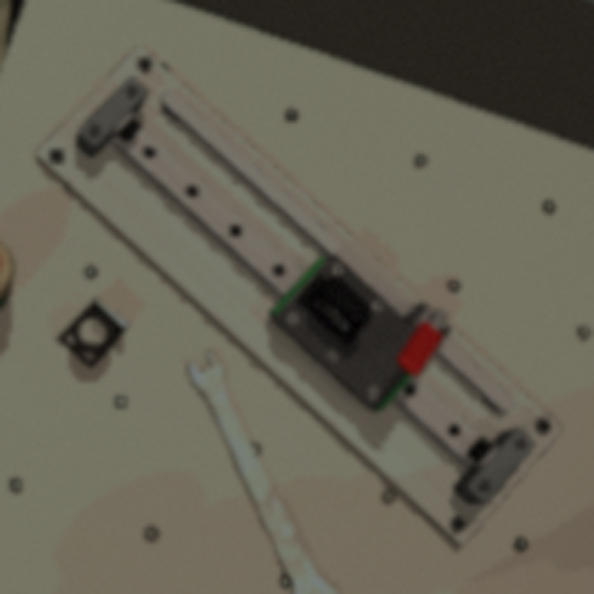

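The zoomed crop shows the plate corners at about (38,155), (140,47), (560,428) and (458,548). The grip is near (338,303) and the red pad near (420,350).

```bash
python3 - <<'E'
from h import *
f=lambda p:((p[0]+.5)/3.3-.5+330,(p[1]+.5)/3.3-.5+150)
C=np.array([at("top",f(p),.012) for p in((38,155),(140,47),(560,428),(458,548))]);print(C.round(4))
m=C.mean(0);y=(C[0]+C[1]-C[2]-C[3])/2;x=(C[1]+C[2]-C[0]-C[3])/2
print(m,np.linalg.norm(y),np.degrees(np.arctan2(y[1],y[0])),np.linalg.norm(x),np.degrees(np.arctan2(x[1],x[0])))
y/=np.linalg.norm(y)
for n,p,z in(("bl",(128,130),.038),("br",(480,450),.038),("grip",(340,300),.088),("hole1",(149,152),.03),("hole2",(454,430),.03)):
    P=at("top",f(p),z);print(n,P.round(4),((P-m)@y).round(4),((P-m)@[y[1],-y[0],0]).round(4))
E
```

```text
[[ 0.6083  0.0232  0.012 ]
 [ 0.6872 -0.0506  0.012 ]
 [ 0.4138 -0.3363  0.012 ]
 [ 0.3328 -0.26    0.012 ]]
[ 0.51053484 -0.1558982   0.012     ] 0.39532951162960295 46.02114407396585 0.10967883630522604 -43.19882371529471
bl [ 0.6192 -0.0375  0.038 ] 0.1607 -0.004
br [ 0.3977 -0.27    0.038 ] -0.1604 -0.0019
grip [ 0.4924 -0.1665  0.088 ] -0.0203 -0.0057
hole1 [ 0.6057 -0.0525  0.03  ] 0.1404 -0.0033
hole2 [ 0.412  -0.2554  0.03  ] -0.14 -0.0018
```

Emit:
jog_arm(
  series=[
    [0, 0, 0, 0, -0.8, 0, 88],
    [0, 0, 0, 0, -0.8, 0, 88],
    [0, 0, 0, 0, -0.8, 0, 88],
    [0, 0, 0, 0, -0.8, 0, 88],
    [-1, 0, -0.2, 0, 0, 0, 88],
    [-1, 0, -0.2, 0, 0, 0, 88],
    [-1, 0, -0.2, 0, 0, 0, 88],
    [-1, 0, -0.2, 0, 0, 0, 88],
    [-1, 0, -0.2, 0, 0, 0, 88],
    [-1, 0, -0.2, 0, 0, 0, 88],
  ],
)

```text
time_s: 1.95
position: [0.3506, -0.375, 0.2385]
tool_rot: [-0.279, 0.28, -0.648, 0.651]
wrist_force: [0.6, 0.9, 0.3]
width: 0.0884
```

```bash
cat >> h.py <<'E'
YA=np.radians(46.1);Y=np.array([np.cos(YA),np.sin(YA),0]);O=np.array([.5087,-.1537,0])
def rel(X):
    s=get_state();R=Ro.from_quat(np.roll(s["tool_rot"],-1)).as_matrix()
    Rt=np.array([-Y,[0,0,-1],[Y[1],-Y[0],0]]).T
    print("t",round(float(s["time_s"]),2),"units",(R.T@(np.array(X)-s["position"])/.04).round(2),"turn",(np.degrees(Ro.from_matrix(R.T@Rt).as_rotvec())/8).round(2),
     "pos",s["position"].round(4),"y",((s["position"]-O)@Y).round(4),"F",s["wrist_force"].round(2),"j",s["joints"].round(2),"w",round(float(s["width"]),4))
E
python3 -c "
from h import *
rel([.491,-.167,.2])"
```

```text
t 1.95 units [-6.19  0.94 -1.02] turn [-0.03  0.06  0.02] pos [ 0.3506 -0.375   0.2385] y -0.2691 F [0.6  0.95 0.25] j [ 0.92  0.55 -0.31  1.9   0.25  0.72 -0.28] w 0.0884
```

Emit:
jog_arm(
  series=[
    [-1, 0.1, -0.2, 0, 0, 0, 88],
    [-1, 0.2, -0.2, 0, 0, 0, 88],
    [-1, 0.2, -0.2, 0, 0, 0, 88],
    [-1, 0.2, -0.2, 0, 0, 0, 88],
    [-1, 0.2, -0.1, 0, 0, 0, 88],
    [-0.8, 0.1, -0.1, 0, 0, 0, 88],
    [-0.3, 0, 0, 0, 0, 0, 88],
    [0, 0, 0, 0, 0, 0, 88],
  ],
)

```text
time_s: 2.95
position: [0.4964, -0.162, 0.1983]
tool_rot: [-0.282, 0.28, -0.646, 0.652]
wrist_force: [-0.6, -0.6, 0.7]
width: 0.088
```

```bash
python3 - <<'E'
from h import *
rel([.491,-.167,.059])
ims=[]
for c in("scene","top"):
    im=optics.grab_frame(c)
    p=proj(c,[.491,-.167,.088]).astype(int)
    x,y=np.maximum(p-75,0);ims.append(cv2.resize(im[y:y+150,x:x+150],(400,400),interpolation=cv2.INTER_CUBIC));print(p,x,y)
    for q,z in(("grip",.072),("lever_pad",.095)):
        for r in nets.pinpoint(c,q)[:2]: print(q,r["conf"],np.round(r["point"]),at(c,r["point"],z).round(4))
cv2.imwrite("pics/c2.png",np.hstack(ims))
E
```

```text
t 2.95 units [ 0.18  3.48 -0.04] turn [-0.07  0.1   0.  ] pos [ 0.4964 -0.162   0.1983] y -0.0145 F [-0.61 -0.65  0.68] j [ 0.37  0.62 -0.24  1.92  0.25  0.62 -0.78] w 0.088
[398 221] 323 146
grip 0.86 [401. 228.] [ 0.4811 -0.1691  0.072 ]
lever_pad 0.56 [420. 220.] [ 0.458  -0.2173  0.095 ]
lever_pad 0.27 [244. 276.] [0.4778 0.3127 0.095 ]
[432 241] 357 166
grip 0.87 [434. 242.] [ 0.4919 -0.1733  0.072 ]
lever_pad 0.68 [460. 252.] [ 0.4656 -0.2223  0.095 ]
```

View pics/c2.png

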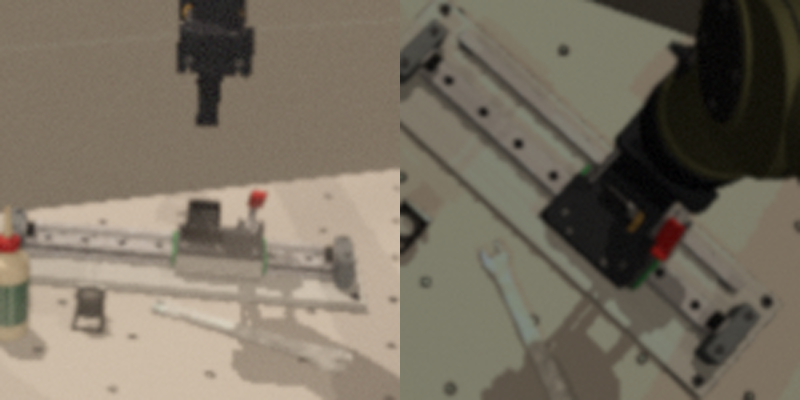

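The open gripper hangs above the black grip in both views: scene crop (205,215), top crop (625,210). The red lever is still raised and clear of it, so I'll descend.

Emit:
jog_arm(
  series=[
    [0.2, 0.8, 0, 0, 0.1, 0, 88],
    [0, 0.8, 0, 0, 0, 0, 88],
    [0, 0.8, 0, 0, 0, 0, 88],
    [0, 0.6, 0, 0, 0, 0, 88],
    [0, 0.3, 0, 0, 0, 0, 88],
    [0, 0.1, 0, 0, 0, 0, 88],
    [0, 0, 0, 0, 0, 0, 50],
    [0, 0, 0, 0, 0, 0, 30],
    [0, 0, 0, 0, 0, 0, 24],
  ],
)

```text
time_s: 4.38
position: [0.4923, -0.1758, 0.0621]
tool_rot: [-0.276, 0.27, -0.647, 0.658]
wrist_force: [-0.3, -0.1, -0.3]
width: 0.0599
```

```bash
python3 -c "
from h import *
rel([.490,-.169,.059])"
```

```text
t 4.38 units [-0.08  0.07 -0.16] turn [-0.12 -0.08 -0.01] pos [ 0.4923 -0.1758  0.0621] y -0.0273 F [-0.31 -0.12 -0.34] j [ 0.32  0.85 -0.11  2.02  0.34  0.28 -0.86] w 0.0599
```

Emit:
jog_arm(
  series=[
    [-0.1, 0.1, -0.16, -0.1, -0.1, 0, 40],
    [0, 0, 0, 0, 0, 0, 30],
    [0, 0, 0, 0, 0, 0, 24],
    [0, 0, 0, 0, 0, 0, 20],
    [0, 0, 0, 0, 0, 0, 17],
    [0, 0, 0, 0, 0, 0, 17],
  ],
)

```text
time_s: 5.12
position: [0.4939, -0.1703, 0.0586]
tool_rot: [-0.28, 0.275, -0.648, 0.653]
wrist_force: [-0.5, -0.5, 0.1]
width: 0.018
```

```bash
python3 -c "
from h import *
rel([.490,-.169,.059])"
```

```text
t 5.12 units [ 0.04 -0.01 -0.09] turn [-0.07  0.01 -0.03] pos [ 0.4939 -0.1703  0.0586] y -0.0222 F [-0.48 -0.47  0.1 ] j [ 0.32  0.85 -0.12  2.01  0.34  0.28 -0.86] w 0.018
```

Gripped, with the opening at 18 mm. Now I'll stroke left in single-row calls so the force is read at every step.

Emit:
jog_arm(
  series=[
    [0, 0, 0, 0, 0, 0, 10],
    [-0.15, 0, 0, 0, 0, 0, 10],
  ],
)

```text
time_s: 5.38
position: [0.4974, -0.1666, 0.0586]
tool_rot: [-0.28, 0.275, -0.648, 0.653]
wrist_force: [0.9, -2.3, -1.3]
width: 0.0177
```

Emit:
jog_arm(
  series=[
    [-0.15, 0, 0, 0, 0, 0, 10],
  ],
)

```text
time_s: 5.5
position: [0.5017, -0.1621, 0.0585]
tool_rot: [-0.279, 0.275, -0.648, 0.653]
wrist_force: [0.5, -2.4, -1.0]
width: 0.0179
```

Emit:
jog_arm(
  series=[
    [-0.15, 0, 0, 0, 0, 0, 10],
  ],
)

```text
time_s: 5.62
position: [0.5061, -0.1575, 0.0585]
tool_rot: [-0.279, 0.275, -0.648, 0.653]
wrist_force: [0.3, -2.8, -0.9]
width: 0.0179
```

Emit:
jog_arm(
  series=[
    [-0.15, 0, 0, 0, 0, 0, 10],
  ],
)

```text
time_s: 5.75
position: [0.5106, -0.1527, 0.0586]
tool_rot: [-0.279, 0.275, -0.648, 0.653]
wrist_force: [0.7, -3.0, -0.6]
width: 0.0177
```

```bash
python3 -c "
from h import *
rel([.490,-.169,.059])"
```

```text
t 5.75 units [ 0.65 -0.01 -0.09] turn [-0.06  0.01 -0.02] pos [ 0.5106 -0.1527  0.0586] y 0.002 F [ 0.74 -2.95 -0.57] j [ 0.28  0.86 -0.13  1.98  0.33  0.31 -0.88] w 0.0177
```

Emit:
jog_arm(
  series=[
    [-0.15, 0, 0, 0, 0, 0, 10],
  ],
)

```text
time_s: 5.88
position: [0.5151, -0.148, 0.0586]
tool_rot: [-0.28, 0.275, -0.648, 0.653]
wrist_force: [1.3, -2.7, -1.5]
width: 0.0175
```

Emit:
jog_arm(
  series=[
    [-0.15, 0, 0, 0, 0, 0, 10],
  ],
)

```text
time_s: 6.0
position: [0.5195, -0.1433, 0.0585]
tool_rot: [-0.28, 0.275, -0.648, 0.653]
wrist_force: [0.8, -3.2, -0.9]
width: 0.0178
```

Emit:
jog_arm(
  series=[
    [-0.15, 0, 0, 0, 0, 0, 10],
  ],
)

```text
time_s: 6.12
position: [0.5239, -0.1387, 0.0586]
tool_rot: [-0.28, 0.275, -0.648, 0.653]
wrist_force: [0.1, -2.0, -1.1]
width: 0.0178
```

Emit:
jog_arm(
  series=[
    [-0.15, 0, 0, 0, 0, 0, 10],
  ],
)

```text
time_s: 6.25
position: [0.5284, -0.134, 0.0586]
tool_rot: [-0.28, 0.275, -0.648, 0.653]
wrist_force: [0.1, -2.9, -1.1]
width: 0.0177
```

Emit:
jog_arm(
  series=[
    [-0.15, 0, 0, 0, 0, 0, 10],
  ],
)

```text
time_s: 6.38
position: [0.5328, -0.1294, 0.0586]
tool_rot: [-0.279, 0.275, -0.648, 0.653]
wrist_force: [0.1, -2.8, -0.8]
width: 0.018
```

Emit:
jog_arm(
  series=[
    [-0.15, 0, 0, 0, 0, 0, 10],
  ],
)

```text
time_s: 6.5
position: [0.5372, -0.1247, 0.0586]
tool_rot: [-0.279, 0.275, -0.648, 0.653]
wrist_force: [1.4, -3.1, -1.0]
width: 0.0178
```

Emit:
jog_arm(
  series=[
    [-0.15, 0, 0, 0, 0, 0, 10],
  ],
)

```text
time_s: 6.62
position: [0.5416, -0.1201, 0.0586]
tool_rot: [-0.279, 0.275, -0.648, 0.653]
wrist_force: [1.6, -2.4, -0.8]
width: 0.0176
```

Emit:
jog_arm(
  series=[
    [-0.15, 0, 0, 0, 0, 0, 10],
  ],
)

```text
time_s: 6.75
position: [0.546, -0.1155, 0.0586]
tool_rot: [-0.279, 0.275, -0.648, 0.653]
wrist_force: [0.4, -2.0, -0.2]
width: 0.0182
```

Emit:
jog_arm(
  series=[
    [-0.15, 0, 0, 0, 0, 0, 10],
  ],
)

```text
time_s: 6.88
position: [0.5503, -0.1109, 0.0586]
tool_rot: [-0.279, 0.275, -0.648, 0.653]
wrist_force: [0.5, -2.3, -0.7]
width: 0.0177
```

Emit:
jog_arm(
  series=[
    [-0.15, 0, 0, 0, 0, 0, 10],
  ],
)

```text
time_s: 7.0
position: [0.5547, -0.1063, 0.0585]
tool_rot: [-0.279, 0.275, -0.648, 0.653]
wrist_force: [0.5, -2.0, -1.3]
width: 0.0183
```

Emit:
jog_arm(
  series=[
    [-0.15, 0, 0, 0, 0, 0, 10],
  ],
)

```text
time_s: 7.12
position: [0.5592, -0.1016, 0.0586]
tool_rot: [-0.279, 0.275, -0.648, 0.653]
wrist_force: [1.2, -1.3, -1.3]
width: 0.018
```

Emit:
jog_arm(
  series=[
    [-0.15, 0, 0, 0, 0, 0, 10],
  ],
)

```text
time_s: 7.25
position: [0.5635, -0.097, 0.0586]
tool_rot: [-0.279, 0.276, -0.648, 0.653]
wrist_force: [0.3, -2.3, -1.1]
width: 0.0176
```

Emit:
jog_arm(
  series=[
    [-0.15, 0, 0, 0, 0, 0, 10],
  ],
)

```text
time_s: 7.38
position: [0.568, -0.0924, 0.0586]
tool_rot: [-0.279, 0.276, -0.648, 0.653]
wrist_force: [1.2, -2.3, -1.2]
width: 0.0178
```

Emit:
jog_arm(
  series=[
    [-0.15, 0, 0, 0, 0, 0, 10],
  ],
)

```text
time_s: 7.5
position: [0.5723, -0.0877, 0.0586]
tool_rot: [-0.279, 0.276, -0.648, 0.653]
wrist_force: [1.0, -1.9, -0.9]
width: 0.0177
```

```bash
python3 -c "
from h import *
rel([.490,-.169,.059])"
```

```text
t 7.5 units [ 2.89 -0.02 -0.08] turn [-0.06  0.01 -0.01] pos [ 0.5723 -0.0877  0.0586] y 0.0917 F [ 1.01 -1.89 -0.88] j [ 0.15  0.89 -0.14  1.84  0.27  0.42 -0.95] w 0.0177
```

No drag swell so far, so the tight spot must be on the right part. On to the left buffer, slowing down.

Emit:
jog_arm(
  series=[
    [-0.15, 0, 0, 0, 0, 0, 10],
    [-0.15, 0, 0, 0, 0, 0, 10],
    [-0.15, 0, 0, 0, 0, 0, 10],
  ],
)

```text
time_s: 7.88
position: [0.5856, -0.0738, 0.0586]
tool_rot: [-0.279, 0.276, -0.648, 0.653]
wrist_force: [0.3, -2.2, -0.9]
width: 0.0179
```

Emit:
jog_arm(
  series=[
    [-0.05, 0, 0, 0, 0, 0, 10],
  ],
)

```text
time_s: 8.0
position: [0.5875, -0.0718, 0.0586]
tool_rot: [-0.28, 0.276, -0.648, 0.653]
wrist_force: [0.8, -1.5, -0.2]
width: 0.0179
```

Emit:
jog_arm(
  series=[
    [-0.05, 0, 0, 0, 0, 0, 10],
  ],
)

```text
time_s: 8.12
position: [0.5888, -0.0704, 0.0586]
tool_rot: [-0.279, 0.276, -0.648, 0.653]
wrist_force: [0.5, -1.9, -0.6]
width: 0.0181
```

Emit:
jog_arm(
  series=[
    [-0.05, 0, 0, 0, 0, 0, 10],
  ],
)

```text
time_s: 8.25
position: [0.5902, -0.069, 0.0586]
tool_rot: [-0.279, 0.276, -0.648, 0.653]
wrist_force: [1.0, -0.9, 0.2]
width: 0.0176
```

Emit:
jog_arm(
  series=[
    [-0.05, 0, 0, 0, 0, 0, 10],
  ],
)

```text
time_s: 8.38
position: [0.5915, -0.0676, 0.0586]
tool_rot: [-0.279, 0.276, -0.648, 0.653]
wrist_force: [0.1, -2.1, -0.5]
width: 0.0177
```

Emit:
jog_arm(
  series=[
    [-0.05, 0, 0, 0, 0, 0, 10],
  ],
)

```text
time_s: 8.5
position: [0.5929, -0.0661, 0.0586]
tool_rot: [-0.279, 0.276, -0.648, 0.653]
wrist_force: [1.2, -2.4, -0.2]
width: 0.0179
```

Emit:
jog_arm(
  series=[
    [-0.05, 0, 0, 0, 0, 0, 10],
  ],
)

```text
time_s: 8.62
position: [0.5943, -0.0646, 0.0586]
tool_rot: [-0.279, 0.276, -0.648, 0.653]
wrist_force: [1.4, -1.7, -0.8]
width: 0.0178
```

Emit:
jog_arm(
  series=[
    [-0.04, 0, 0, 0, 0, 0, 10],
  ],
)

```text
time_s: 8.75
position: [0.5955, -0.0633, 0.0586]
tool_rot: [-0.279, 0.276, -0.648, 0.653]
wrist_force: [0.1, -2.1, -1.0]
width: 0.0181
```

Emit:
jog_arm(
  series=[
    [-0.05, 0, 0, 0, 0, 0, 10],
  ],
)

```text
time_s: 8.88
position: [0.5968, -0.0619, 0.0586]
tool_rot: [-0.279, 0.276, -0.648, 0.653]
wrist_force: [-0.0, -2.9, 0.0]
width: 0.0178
```

Emit:
jog_arm(
  series=[
    [-0.05, 0, 0, 0, 0, 0, 10],
  ],
)

```text
time_s: 9.0
position: [0.5973, -0.0614, 0.0586]
tool_rot: [-0.278, 0.277, -0.648, 0.653]
wrist_force: [-2.1, -5.3, 2.4]
width: 0.0174
```

Emit:
jog_arm(
  series=[
    [-0.04, 0, 0, 0, 0, 0, 10],
  ],
)

```text
time_s: 9.12
position: [0.5973, -0.0614, 0.0586]
tool_rot: [-0.277, 0.277, -0.648, 0.653]
wrist_force: [-2.8, -4.3, 3.0]
width: 0.0176
```

Left buffer touched gently, at about 4 N. Now to the right: quick over the good rail, then fine single-row steps.

Emit:
jog_arm(
  series=[
    [0.15, 0, 0, 0, 0, 0, 10],
    [0.25, 0, 0, 0, 0, 0, 10],
    [0.25, 0, 0, 0, 0, 0, 10],
    [0.25, 0, 0, 0, 0, 0, 10],
    [0.25, 0, 0, 0, 0, 0, 10],
    [0.25, 0, 0, 0, 0, 0, 10],
    [0.25, 0, 0, 0, 0, 0, 10],
    [0.25, 0, 0, 0, 0, 0, 10],
    [0.25, 0, 0, 0, 0, 0, 10],
    [0.25, 0, 0, 0, 0, 0, 10],
  ],
)

```text
time_s: 10.38
position: [0.5305, -0.1317, 0.0586]
tool_rot: [-0.281, 0.275, -0.648, 0.653]
wrist_force: [2.4, -0.5, -1.7]
width: 0.0176
```

```bash
python3 -c "
from h import *
rel(O-.02*Y+[0,0,.0586])"
```

```text
t 10.38 units [ 1.27 -0.01 -0.02] turn [-0.07  0.02 -0.04] pos [ 0.5305 -0.1317  0.0586] y 0.031 F [ 2.37 -0.51 -1.73] j [ 0.24  0.87 -0.13  1.94  0.31  0.34 -0.9 ] w 0.0176
```

Emit:
jog_arm(
  series=[
    [0.25, 0, 0, 0, 0, 0, 10],
    [0.25, 0, 0, 0, 0, 0, 10],
    [0.2, 0, 0, 0, 0, 0, 10],
  ],
)

```text
time_s: 10.75
position: [0.5099, -0.1535, 0.0586]
tool_rot: [-0.281, 0.274, -0.648, 0.653]
wrist_force: [2.9, -0.8, -0.8]
width: 0.0177
```

Emit:
jog_arm(
  series=[
    [0.1, 0, 0, 0, 0, 0, 10],
  ],
)

```text
time_s: 10.88
position: [0.5065, -0.157, 0.0585]
tool_rot: [-0.28, 0.274, -0.648, 0.653]
wrist_force: [2.7, 0.4, -1.5]
width: 0.0182
```

Emit:
jog_arm(
  series=[
    [0.1, 0, 0, 0, 0, 0, 10],
  ],
)

```text
time_s: 11.0
position: [0.5038, -0.1599, 0.0586]
tool_rot: [-0.281, 0.274, -0.648, 0.653]
wrist_force: [2.8, -1.0, -1.4]
width: 0.0174
```

Emit:
jog_arm(
  series=[
    [0.1, 0, 0, 0, 0, 0, 10],
  ],
)

```text
time_s: 11.12
position: [0.5011, -0.1628, 0.0585]
tool_rot: [-0.281, 0.274, -0.648, 0.653]
wrist_force: [2.2, 0.5, -0.8]
width: 0.0179
```

Emit:
jog_arm(
  series=[
    [0.1, 0, 0, 0, 0, 0, 10],
  ],
)

```text
time_s: 11.25
position: [0.4983, -0.1657, 0.0585]
tool_rot: [-0.281, 0.274, -0.648, 0.653]
wrist_force: [2.8, -0.5, -1.2]
width: 0.0179
```

Emit:
jog_arm(
  series=[
    [0.1, 0, 0, 0, 0, 0, 10],
  ],
)

```text
time_s: 11.38
position: [0.4955, -0.1687, 0.0586]
tool_rot: [-0.281, 0.274, -0.648, 0.653]
wrist_force: [2.2, 0.4, -1.2]
width: 0.0181
```

Emit:
jog_arm(
  series=[
    [0.1, 0, 0, 0, 0, 0, 10],
  ],
)

```text
time_s: 11.5
position: [0.4928, -0.1715, 0.0586]
tool_rot: [-0.281, 0.274, -0.648, 0.653]
wrist_force: [3.4, 0.3, -2.0]
width: 0.018
```

Emit:
jog_arm(
  series=[
    [0.1, 0, 0, 0, 0, 0, 10],
  ],
)

```text
time_s: 11.62
position: [0.4909, -0.1735, 0.0586]
tool_rot: [-0.283, 0.274, -0.648, 0.652]
wrist_force: [4.9, 3.7, -2.4]
width: 0.0177
```

Emit:
jog_arm(
  series=[
    [0.1, 0, 0, 0, 0, 0, 10],
  ],
)

```text
time_s: 11.75
position: [0.4896, -0.1748, 0.0586]
tool_rot: [-0.284, 0.273, -0.648, 0.652]
wrist_force: [6.1, 4.0, -2.3]
width: 0.0182
```

Emit:
jog_arm(
  series=[
    [0.1, 0, 0, 0, 0, 0, 10],
  ],
)

```text
time_s: 11.88
position: [0.4889, -0.1756, 0.0586]
tool_rot: [-0.287, 0.272, -0.648, 0.651]
wrist_force: [6.2, 4.3, -2.4]
width: 0.0178
```

Emit:
jog_arm(
  series=[
    [0.1, 0, 0, 0, 0, 0, 10],
  ],
)

```text
time_s: 12.0
position: [0.4885, -0.1761, 0.0586]
tool_rot: [-0.289, 0.271, -0.648, 0.65]
wrist_force: [6.7, 5.5, -3.7]
width: 0.0179
```

Emit:
jog_arm(
  series=[
    [0.1, 0, 0, 0, 0, 0, 10],
  ],
)

```text
time_s: 12.12
position: [0.4882, -0.1764, 0.0586]
tool_rot: [-0.292, 0.27, -0.648, 0.65]
wrist_force: [6.3, 4.8, -2.7]
width: 0.0178
```

Emit:
jog_arm(
  series=[
    [0.1, 0, 0, 0, 0, 0, 10],
  ],
)

```text
time_s: 12.25
position: [0.4882, -0.1764, 0.0586]
tool_rot: [-0.295, 0.268, -0.648, 0.649]
wrist_force: [7.1, 5.5, -3.3]
width: 0.0178
```

```bash
python3 -c "
from h import *
rel(O-.083*Y+[0,0,.0586])"
```

```text
t 12.25 units [ 1.31 -0.05 -0.04] turn [-0.11  0.11 -0.25] pos [ 0.4882 -0.1764  0.0586] y -0.0306 F [ 7.1   5.46 -3.33] j [ 0.36  0.85 -0.14  2.04  0.36  0.24 -0.83] w 0.0178
```

The arm stalls against rising drag: the onset is at carriage y ≈ -0.046, and 4 mm steps only give about 8 N. I'll use larger steps and correct the small tilt.

Emit:
jog_arm(
  series=[
    [0.2, 0, 0, -0.1, 0.1, -0.25, 10],
  ],
)

```text
time_s: 12.38
position: [0.4852, -0.1794, 0.0586]
tool_rot: [-0.28, 0.276, -0.65, 0.65]
wrist_force: [5.6, 8.0, -1.2]
width: 0.0181
```

Emit:
jog_arm(
  series=[
    [0.2, 0, 0, 0, 0.05, -0.1, 10],
  ],
)

```text
time_s: 12.5
position: [0.4837, -0.1811, 0.0586]
tool_rot: [-0.278, 0.277, -0.649, 0.652]
wrist_force: [8.0, 7.7, -4.9]
width: 0.0178
```

Emit:
jog_arm(
  series=[
    [0.2, 0, 0, 0, 0.05, -0.1, 10],
  ],
)

```text
time_s: 12.62
position: [0.4822, -0.1827, 0.0586]
tool_rot: [-0.276, 0.278, -0.648, 0.654]
wrist_force: [7.2, 7.1, -5.6]
width: 0.0176
```

Emit:
jog_arm(
  series=[
    [0.2, 0, 0, 0, 0.05, -0.1, 10],
  ],
)

```text
time_s: 12.75
position: [0.4808, -0.1841, 0.0586]
tool_rot: [-0.274, 0.278, -0.647, 0.655]
wrist_force: [8.1, 6.1, -5.0]
width: 0.018
```

```bash
python3 -c "
from h import *
rel(O-.083*Y+[0,0,.0586])"
```

```text
t 12.75 units [ 1.04  0.01 -0.02] turn [-0.06 -0.01  0.07] pos [ 0.4808 -0.1841  0.0586] y -0.0413 F [ 8.14  6.07 -4.97] j [ 0.33  0.85 -0.11  2.03  0.35  0.28 -0.85] w 0.018
```

Emit:
jog_arm(
  series=[
    [0.2, 0, 0, 0, 0, 0, 10],
  ],
)

```text
time_s: 12.88
position: [0.4793, -0.1858, 0.0587]
tool_rot: [-0.279, 0.277, -0.646, 0.654]
wrist_force: [7.8, 6.8, -5.8]
width: 0.0179
```

Emit:
jog_arm(
  series=[
    [0.2, 0, 0, 0, 0, 0, 10],
  ],
)

```text
time_s: 13.0
position: [0.4772, -0.188, 0.0586]
tool_rot: [-0.283, 0.276, -0.646, 0.653]
wrist_force: [7.1, 5.4, -3.1]
width: 0.0179
```

Emit:
jog_arm(
  series=[
    [0.2, 0, 0, 0, 0, 0, 10],
  ],
)

```text
time_s: 13.12
position: [0.4743, -0.191, 0.0586]
tool_rot: [-0.286, 0.275, -0.646, 0.652]
wrist_force: [5.6, 4.5, -1.4]
width: 0.0179
```

Emit:
jog_arm(
  series=[
    [0.15, 0, 0, 0, 0, 0, 10],
  ],
)

```text
time_s: 13.25
position: [0.4716, -0.1938, 0.0586]
tool_rot: [-0.288, 0.274, -0.646, 0.651]
wrist_force: [4.9, 2.7, -1.2]
width: 0.0176
```

Emit:
jog_arm(
  series=[
    [0.15, 0, 0, 0, 0, 0, 10],
  ],
)

```text
time_s: 13.38
position: [0.4679, -0.1977, 0.0586]
tool_rot: [-0.288, 0.274, -0.646, 0.651]
wrist_force: [2.6, -0.3, 0.8]
width: 0.0176
```

```bash
python3 -c "
from h import *
rel(O-.083*Y+[0,0,.0586])"
```

```text
t 13.38 units [ 0.57 -0.01 -0.04] turn [-0.1   0.09 -0.11] pos [ 0.4679 -0.1977  0.0586] y -0.06 F [ 2.62 -0.28  0.79] j [ 0.39  0.85 -0.12  2.06  0.38  0.23 -0.81] w 0.0176
```

Emit:
jog_arm(
  series=[
    [0.15, 0, 0, -0.1, 0.1, -0.1, 10],
  ],
)

```text
time_s: 13.5
position: [0.4629, -0.2029, 0.0586]
tool_rot: [0.276, -0.276, 0.651, -0.651]
wrist_force: [0.5, 1.0, 0.7]
width: 0.0178
```

Emit:
jog_arm(
  series=[
    [0.1, 0, 0, 0, 0, 0, 10],
  ],
)

```text
time_s: 13.62
position: [0.4599, -0.2061, 0.0586]
tool_rot: [0.276, -0.277, 0.651, -0.651]
wrist_force: [0.9, 0.3, -1.1]
width: 0.0181
```

Emit:
jog_arm(
  series=[
    [0.05, 0, 0, 0, 0, 0, 10],
  ],
)

```text
time_s: 13.75
position: [0.4581, -0.208, 0.0586]
tool_rot: [0.276, -0.277, 0.651, -0.651]
wrist_force: [1.6, -0.8, -1.1]
width: 0.0179
```

Emit:
jog_arm(
  series=[
    [0.05, 0, 0, 0, 0, 0, 10],
  ],
)

```text
time_s: 13.88
position: [0.4566, -0.2095, 0.0586]
tool_rot: [0.276, -0.277, 0.651, -0.651]
wrist_force: [1.7, 0.1, -1.1]
width: 0.0178
```

Emit:
jog_arm(
  series=[
    [0.05, 0, 0, 0, 0, 0, 10],
  ],
)

```text
time_s: 14.0
position: [0.4551, -0.211, 0.0586]
tool_rot: [0.276, -0.277, 0.651, -0.651]
wrist_force: [1.9, 0.4, -0.4]
width: 0.0177
```

Emit:
jog_arm(
  series=[
    [0.05, 0, 0, 0, 0, 0, 10],
  ],
)

```text
time_s: 14.12
position: [0.4537, -0.2125, 0.0586]
tool_rot: [0.276, -0.277, 0.651, -0.651]
wrist_force: [0.9, 0.1, -0.8]
width: 0.0177
```

Emit:
jog_arm(
  series=[
    [0.05, 0, 0, 0, 0, 0, 10],
  ],
)

```text
time_s: 14.25
position: [0.4523, -0.214, 0.0586]
tool_rot: [0.276, -0.277, 0.651, -0.651]
wrist_force: [1.3, -0.4, -1.2]
width: 0.0181
```

Emit:
jog_arm(
  series=[
    [0.05, 0, 0, 0, 0, 0, 10],
  ],
)

```text
time_s: 14.38
position: [0.4511, -0.2153, 0.0586]
tool_rot: [0.277, -0.277, 0.651, -0.651]
wrist_force: [2.1, 1.8, -0.6]
width: 0.0177
```

Emit:
jog_arm(
  series=[
    [0.05, 0, 0, 0, 0, 0, 10],
  ],
)

```text
time_s: 14.5
position: [0.4507, -0.2157, 0.0586]
tool_rot: [0.278, -0.276, 0.651, -0.65]
wrist_force: [4.3, 4.0, -0.7]
width: 0.0177
```

Emit:
jog_arm(
  series=[
    [0.05, 0, 0, 0, 0, 0, 10],
  ],
)

```text
time_s: 14.62
position: [0.4507, -0.2158, 0.0586]
tool_rot: [0.279, -0.276, 0.651, -0.65]
wrist_force: [4.5, 4.0, -2.0]
width: 0.0177
```

```bash
python3 -c "
from h import *
rel(O-.03*Y+[0,0,.0586])"
```

```text
t 14.62 units [-1.37  0.01 -0.03] turn [-0.01  0.01 -0.04] pos [ 0.4507 -0.2158  0.0586] y -0.085 F [ 4.45  4.05 -2.03] j [ 0.44  0.84 -0.13  2.07  0.39  0.24 -0.79] w 0.0177
```

Right buffer touched gently. From the two contacts, carriage y = TCP y − 0.0215. Returning with force samples to get the mirror-image profile.

Emit:
jog_arm(
  series=[
    [-0.1, 0, 0, 0, 0, 0, 10],
    [-0.15, 0, 0, 0, 0, 0, 10],
    [-0.1, 0, 0, 0, 0, 0, 10],
    [-0.1, 0, 0, 0, 0, 0, 10],
  ],
)

```text
time_s: 15.12
position: [0.4609, -0.205, 0.0586]
tool_rot: [0.276, -0.277, 0.651, -0.651]
wrist_force: [0.4, -1.9, -0.5]
width: 0.0174
```

Emit:
jog_arm(
  series=[
    [-0.1, 0, 0, 0, 0, 0, 10],
  ],
)

```text
time_s: 15.25
position: [0.4637, -0.202, 0.0586]
tool_rot: [0.276, -0.277, 0.651, -0.651]
wrist_force: [-0.1, -1.9, -0.4]
width: 0.0179
```

Emit:
jog_arm(
  series=[
    [-0.1, 0, 0, 0, 0, 0, 10],
  ],
)

```text
time_s: 15.38
position: [0.4665, -0.199, 0.0586]
tool_rot: [0.276, -0.277, 0.651, -0.651]
wrist_force: [1.0, -1.7, -0.4]
width: 0.0178
```

Emit:
jog_arm(
  series=[
    [-0.12, 0, 0, 0, 0, 0, 10],
  ],
)

```text
time_s: 15.5
position: [0.4695, -0.1959, 0.0586]
tool_rot: [0.275, -0.277, 0.651, -0.651]
wrist_force: [-0.9, -5.2, 1.1]
width: 0.018
```

Emit:
jog_arm(
  series=[
    [-0.15, 0, 0, 0, 0, 0.05, 10],
  ],
)

```text
time_s: 15.62
position: [0.472, -0.1932, 0.0586]
tool_rot: [0.275, -0.276, 0.652, -0.65]
wrist_force: [-4.4, -7.6, 3.0]
width: 0.0177
```

Emit:
jog_arm(
  series=[
    [-0.2, 0, 0, 0, 0, 0.05, 10],
  ],
)

```text
time_s: 15.75
position: [0.4746, -0.1904, 0.0586]
tool_rot: [0.274, -0.275, 0.653, -0.65]
wrist_force: [-4.9, -9.0, 3.5]
width: 0.0177
```

Emit:
jog_arm(
  series=[
    [-0.2, 0, 0, 0, 0, 0.05, 10],
  ],
)

```text
time_s: 15.88
position: [0.4766, -0.1883, 0.0586]
tool_rot: [0.273, -0.274, 0.654, -0.65]
wrist_force: [-4.2, -10.1, 4.4]
width: 0.0178
```

Emit:
jog_arm(
  series=[
    [-0.2, 0, 0, 0, 0, 0.05, 10],
  ],
)

```text
time_s: 16.0
position: [0.4783, -0.1866, 0.0586]
tool_rot: [0.271, -0.274, 0.655, -0.65]
wrist_force: [-5.2, -9.4, 4.8]
width: 0.0178
```

```bash
python3 -c "
from h import *
rel(O-.0415*Y+[0,0,.0586])"
```

```text
t 16.0 units [-0.08  0.   -0.02] turn [ 0.05 -0.1   0.01] pos [ 0.4783 -0.1866  0.0586] y -0.0448 F [-5.21 -9.42  4.76] j [ 0.36  0.85 -0.13  2.02  0.35  0.3  -0.84] w 0.0178
```

Emit:
jog_arm(
  series=[
    [-0.2, 0, 0, 0, -0.05, 0.05, 10],
  ],
)

```text
time_s: 16.12
position: [0.4799, -0.1848, 0.0586]
tool_rot: [0.271, -0.276, 0.655, -0.65]
wrist_force: [-6.0, -9.5, 3.4]
width: 0.0176
```

Emit:
jog_arm(
  series=[
    [-0.2, 0, 0, 0, -0.05, 0.05, 10],
  ],
)

```text
time_s: 16.25
position: [0.4817, -0.183, 0.0586]
tool_rot: [0.271, -0.278, 0.655, -0.649]
wrist_force: [-4.8, -9.8, 3.5]
width: 0.0177
```

Emit:
jog_arm(
  series=[
    [-0.2, 0, 0, 0, -0.05, 0.05, 10],
  ],
)

```text
time_s: 16.38
position: [0.4837, -0.1808, 0.0586]
tool_rot: [0.272, -0.279, 0.655, -0.648]
wrist_force: [-5.0, -7.5, 3.9]
width: 0.0174
```

Emit:
jog_arm(
  series=[
    [-0.17, 0, 0, 0, -0.05, 0.05, 10],
  ],
)

```text
time_s: 16.5
position: [0.4856, -0.1788, 0.0586]
tool_rot: [0.273, -0.28, 0.655, -0.647]
wrist_force: [-4.5, -7.1, 2.8]
width: 0.0175
```

Emit:
jog_arm(
  series=[
    [-0.15, 0, 0, 0, 0, 0, 10],
  ],
)

```text
time_s: 16.62
position: [0.4874, -0.177, 0.0586]
tool_rot: [0.27, -0.281, 0.655, -0.648]
wrist_force: [-3.5, -6.2, 2.6]
width: 0.0178
```

Emit:
jog_arm(
  series=[
    [-0.1, 0, 0, 0, 0, 0, 10],
  ],
)

```text
time_s: 16.75
position: [0.4886, -0.1756, 0.0586]
tool_rot: [0.268, -0.282, 0.655, -0.648]
wrist_force: [-2.7, -4.7, 2.3]
width: 0.0179
```

Emit:
jog_arm(
  series=[
    [-0.1, 0, 0, 0, 0, 0, 10],
  ],
)

```text
time_s: 16.88
position: [0.4902, -0.1739, 0.0586]
tool_rot: [0.267, -0.282, 0.655, -0.648]
wrist_force: [-1.3, -3.5, 1.6]
width: 0.0174
```

Emit:
jog_arm(
  series=[
    [-0.1, 0, 0, 0, 0, 0, 10],
  ],
)

```text
time_s: 17.0
position: [0.493, -0.171, 0.0586]
tool_rot: [0.267, -0.282, 0.655, -0.648]
wrist_force: [-0.3, -1.4, 0.9]
width: 0.0178
```

```bash
python3 -c "
from h import *
rel(O-.0415*Y+[0,0,.0586])"
```

```text
t 17.0 units [ 0.45  0.01 -0.01] turn [ 0.12 -0.05  0.12] pos [ 0.493  -0.171   0.0586] y -0.0234 F [-0.28 -1.44  0.88] j [ 0.32  0.86 -0.14  1.98  0.33  0.34 -0.85] w 0.0178
```

Return profile: half-height at TCP y −0.056 and −0.031. The rightward pass gave −0.027 and −0.053. Both average to −0.0415, so the carriage should stand at −0.063. Going back there.

Emit:
jog_arm(
  series=[
    [0.12, 0, 0, 0.1, -0.05, 0.1, 10],
    [0.12, 0, 0, 0, 0, 0, 10],
    [0.15, 0, 0, 0, 0, -0.05, 10],
    [0.2, 0, 0, 0, 0.05, -0.1, 10],
    [0.2, 0, 0, 0, 0.05, -0.1, 10],
  ],
)

```text
time_s: 17.62
position: [0.4859, -0.1787, 0.0587]
tool_rot: [-0.275, 0.278, -0.649, 0.653]
wrist_force: [7.4, 6.4, -4.7]
width: 0.0176
```

```bash
python3 -c "
from h import *
rel(O-.0415*Y+[0,0,.0586])"
```

```text
t 17.62 units [ 0.19  0.   -0.02] turn [-0.02 -0.01  0.05] pos [ 0.4859 -0.1787  0.0587] y -0.0338 F [ 7.37  6.42 -4.66] j [ 0.33  0.85 -0.12  2.02  0.35  0.29 -0.85] w 0.0176
```

Emit:
jog_arm(
  series=[
    [0.2, 0, 0, 0, 0.0, -0.05, 10],
    [0.2, 0, 0, 0, 0.03, -0.05, 10],
    [0.2, 0, 0, 0, 0.03, -0.05, 10],
  ],
)

```text
time_s: 18.0
position: [0.4837, -0.1811, 0.0587]
tool_rot: [-0.28, 0.277, -0.648, 0.652]
wrist_force: [8.6, 8.3, -3.8]
width: 0.018
```

```bash
python3 -c "
from h import *
rel(O-.0415*Y+[0,0,.0586])"
```

```text
t 18.0 units [ 0.11  0.   -0.02] turn [-0.06  0.03 -0.01] pos [ 0.4837 -0.1811  0.0587] y -0.0371 F [ 8.61  8.3  -3.78] j [ 0.34  0.85 -0.12  2.03  0.35  0.27 -0.84] w 0.018
```

Emit:
jog_arm(
  series=[
    [0.22, 0, 0, 0, 0.03, -0.06, 10],
    [0.22, 0, 0, 0, 0.03, -0.06, 10],
    [0, 0, 0, 0, 0, 0, 10],
  ],
)

```text
time_s: 18.38
position: [0.4808, -0.184, 0.0586]
tool_rot: [-0.281, 0.276, -0.647, 0.653]
wrist_force: [-1.7, -8.1, 2.1]
width: 0.0178
```

```bash
python3 -c "
from h import *
rel(O-.0415*Y+[0,0,.0586])"
```

```text
t 18.38 units [ 0.01 -0.   -0.02] turn [-0.07  0.04 -0.02] pos [ 0.4808 -0.184   0.0586] y -0.0412 F [-1.71 -8.14  2.1 ] j [ 0.35  0.85 -0.12  2.04  0.36  0.27 -0.84] w 0.0178
```

Emit:
jog_arm(
  series=[
    [0, 0, 0, 0, 0, 0, 10],
    [0, 0, 0, 0, 0, 0, 10],
  ],
)

```text
time_s: 18.62
position: [0.4805, -0.1844, 0.0586]
tool_rot: [-0.28, 0.276, -0.647, 0.653]
wrist_force: [2.7, -1.4, 0.6]
width: 0.0177
```

The carriage rests at TCP y −0.0417 with the arm unloaded. Letting go and rising.

Emit:
jog_arm(
  series=[
    [0, 0, 0, 0, 0, 0, 24],
    [0, 0, 0, 0, 0, 0, 40],
    [0, 0, 0, 0, 0, 0, 50],
    [0, -0.3, 0, 0, 0, 0, 50],
    [0, -0.8, 0, 0, 0, 0, 50],
    [0, -0.9, 0, 0, 0, 0, 50],
    [0, -0.5, 0, 0, 0, 0, 40],
    [0, 0, 0, 0, 0, 0, 10],
  ],
)

```text
time_s: 19.62
position: [0.4776, -0.1825, 0.1636]
tool_rot: [-0.279, 0.277, -0.648, 0.652]
wrist_force: [-0.9, 0.5, 0.0]
width: 0.0324
```

```bash
python3 - <<'E'
from h import *
X=np.array([Y[1],-Y[0],0])
rel(O-.097*Y-.015*X+[0,0,.125])
for c in("scene","top"):
    im=optics.grab_frame(c)
    for q,z in(("grip",.072),("lever_pad",.095)):
        for r in nets.pinpoint(c,q)[:1]:
            P=at(c,r["point"],z);print(c,q,r["conf"],((P-O)@Y).round(4),((P-O)@X).round(4))
E
```

```text
t 19.62 units [ 1.37  0.96 -0.33] turn [-0.04  0.03 -0.  ] pos [ 0.4776 -0.1825  0.1636] y -0.0423 F [-0.87  0.51  0.05] j [ 0.42  0.66 -0.23  1.98  0.29  0.52 -0.78] w 0.0324
scene grip 0.66 -0.0494 -0.0057
scene lever_pad 0.65 -0.0956 0.0192
top grip 0.85 -0.044 0.0029
top lever_pad 0.59 -0.0986 0.0133
```

The networks put the pad at y ≈ −0.097, x ≈ 0.016, which matches expectation. Moving over it with the fingers closed.

Emit:
jog_arm(
  series=[
    [0.7, 0, -0.2, 0, 0, 0, 0],
    [0.6, 0, -0.1, 0, 0, 0, 0],
    [0.1, 0.3, 0, 0, 0, 0, 0],
    [0, 0.3, 0, 0, 0, 0, 0],
  ],
)

```text
time_s: 20.42
position: [0.4286, -0.2137, 0.1338]
tool_rot: [0.278, -0.28, 0.65, -0.65]
wrist_force: [1.0, 0.1, -0.4]
width: 0.0006
```

```bash
python3 - <<'E'
from h import *
X=np.array([Y[1],-Y[0],0])
rel(O-.097*Y-.015*X+[0,0,.064])
E
```

```text
t 20.43 units [-0.05  1.75  0.03] turn [0.01 0.05 0.01] pos [ 0.4286 -0.2137  0.1338] y -0.0988 F [ 1.03  0.08 -0.43] j [ 0.49  0.69 -0.2   2.09  0.34  0.39 -0.74] w 0.0006
```

Emit:
jog_arm(
  series=[
    [-0.05, 0.4, 0.03, 0, 0.05, 0, 0],
    [0, 0.2, 0, 0, 0, 0, 0],
  ],
)

```text
time_s: 20.68
position: [0.429, -0.2093, 0.1072]
tool_rot: [0.275, -0.28, 0.653, -0.648]
wrist_force: [-7.8, 9.1, 14.4]
width: 0.0005
```

Emit:
jog_arm(
  series=[
    [0, 0.25, 0, 0, 0, 0, 0],
  ],
)

```text
time_s: 20.8
position: [0.4255, -0.2059, 0.0962]
tool_rot: [0.274, -0.283, 0.655, -0.645]
wrist_force: [-9.3, 11.7, 14.2]
width: 0.0002
```

Emit:
jog_arm(
  series=[
    [0, 0.25, 0, 0, 0, 0, 0],
  ],
)

```text
time_s: 20.92
position: [0.4234, -0.203, 0.0852]
tool_rot: [0.274, -0.285, 0.656, -0.643]
wrist_force: [-2.5, 1.4, 3.8]
width: 0.0
```

Emit:
jog_arm(
  series=[
    [0, 0.25, 0, 0, 0, 0, 0],
  ],
)

```text
time_s: 21.05
position: [0.4232, -0.2019, 0.0743]
tool_rot: [0.274, -0.286, 0.656, -0.642]
wrist_force: [-1.1, 1.1, 1.5]
width: 0.0006
```

```bash
python3 - <<'E'
from h import *
X=np.array([Y[1],-Y[0],0])
rel(O-.097*Y-.015*X+[0,0,.064])
E
```

```text
t 21.05 units [0.08 0.25 0.34] turn [0.17 0.07 0.06] pos [ 0.4232 -0.2019  0.0743] y -0.094 F [-1.07  1.06  1.54] j [ 0.43  0.8  -0.13  2.13  0.38  0.25 -0.79] w 0.0006
```

Emit:
jog_arm(
  series=[
    [0.08, 0.12, 0.2, 0.1, 0, 0, 0],
  ],
)

```text
time_s: 21.18
position: [0.4274, -0.2091, 0.0684]
tool_rot: [0.277, -0.285, 0.651, -0.647]
wrist_force: [-0.7, 1.2, 2.2]
width: 0.0002
```

Emit:
jog_arm(
  series=[
    [0, 0.15, 0, 0, 0, 0, 0],
  ],
)

```text
time_s: 21.3
position: [0.4277, -0.2099, 0.0624]
tool_rot: [0.277, -0.284, 0.651, -0.647]
wrist_force: [-6.0, 3.6, 41.4]
width: 0.0008
```

Emit:
jog_arm(
  series=[
    [0, 0.15, 0, 0, 0, 0, 0],
  ],
)

```text
time_s: 21.42
position: [0.4272, -0.2097, 0.0602]
tool_rot: [0.277, -0.284, 0.65, -0.648]
wrist_force: [-12.4, 12.2, 96.1]
width: -0.0
```

```bash
python3 - <<'E'
from h import *
X=np.array([Y[1],-Y[0],0])
rel(O-.097*Y-.015*X+[0,0,.064])
E
```

```text
t 21.43 units [ 0.01 -0.1   0.12] turn [0.05 0.08 0.06] pos [ 0.4272 -0.2097  0.0602] y -0.0969 F [-12.41  12.22  96.09] j [ 0.42  0.83 -0.1   2.13  0.4   0.21 -0.79] w -0.0
```

It hit the stop hard: 96 N, under the 120 N limit. Lifting at once.

Emit:
jog_arm(
  series=[
    [0, -0.2, 0, 0, 0, 0, 0],
    [0, -0.5, 0, 0, 0, 0, 0],
    [0, -0.9, 0, 0, 0, 0, 0],
    [-0.1, -1, 0, 0, 0, 0, 0],
    [0, -1, 0, 0, 0, 0, 0],
    [1, -0.3, -0.7, 0, 0, 0, 0],
    [1, 0, -0.7, 0, 0, 0, 0],
    [1, 0, -0.7, 0, 0, 0, 0],
    [1, 0, -0.5, 0, 0, 0, 0],
    [0, 0, 0, 0, 0, 0, 0],
  ],
)

```text
time_s: 22.68
position: [0.2509, -0.2605, 0.2235]
tool_rot: [-0.28, 0.275, -0.643, 0.658]
wrist_force: [0.1, -0.1, -0.2]
width: 0.0006
```

```bash
python3 - <<'E'
from h import *
X=np.array([Y[1],-Y[0],0])
rel(O-.097*Y-.015*X+[0,0,.064])
ims=[]
for c in("scene","top"):
    im=optics.grab_frame(c)
    p=proj(c,[.47,-.19,.06]).astype(int)
    x,y=np.maximum(p-50,0);ims.append(cv2.resize(im[y:y+100,x:x+100],(400,400),interpolation=cv2.INTER_CUBIC));print(c,x,y)
    for q,z in(("grip",.072),("lever_pad",.064),("buffer_right",.038),("buffer_left",.038)):
        for r in nets.pinpoint(c,q)[:1]:
            P=at(c,r["point"],z);print(c,q,r["conf"],((P-O)@Y).round(4),((P-O)@X).round(4))
cv2.imwrite("pics/c3.png",np.hstack(ims))
E
```

```text
t 22.68 units [-3.97  4.03  2.34] turn [-0.16  0.02  0.01] pos [ 0.2509 -0.2605  0.2235] y -0.2557 F [ 0.1  -0.09 -0.22] j [ 0.89  0.4  -0.31  2.34  0.32  0.42 -0.45] w 0.0006
scene 358 181
scene grip 0.62 -0.0509 0.0056
scene lever_pad 0.58 -0.0981 -0.0221
scene buffer_right 0.43 -0.1635 -0.0129
scene buffer_left 0.41 0.1546 -0.0064
top 390 202
top grip 0.74 -0.0443 0.0016
top lever_pad 0.53 -0.1001 -0.017
top buffer_right 0.39 -0.1666 0.0008
top buffer_left 0.59 0.4591 -0.4059
```

View pics/c3.png

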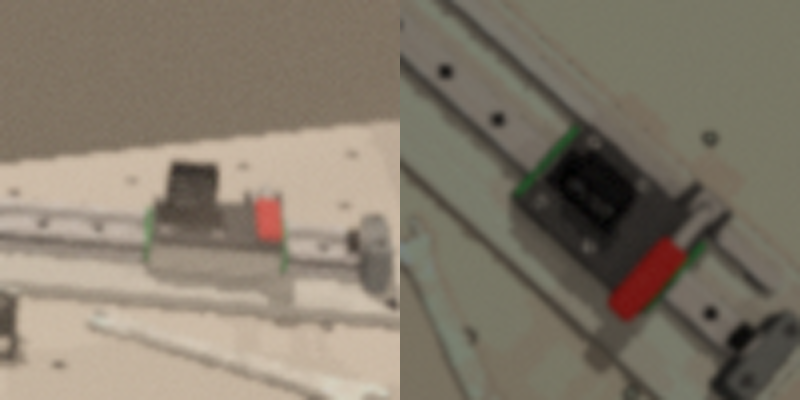

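The picture shows the red lever lying flat over the carriage (scene crop (268,220), top crop (648,278)). The carriage stands where I left it, and the arm is clear. Handing in.

```bash
python3 -c "
from cell import order;print(order.job_done())"
```

```text
the job is handed in; nothing more can be done
None
```

The slide is clamped on what I measured as the middle of the tight spot, and I handed the job in at about 23 s of the 67 s allowed.

- **Stroking:** I took the carriage by its grip and ran it up to the left buffer, then the right, with about 4–5 N on each. The two contacts were 0.211 m apart, against 0.210 m expected.
- **Tight spot:** Drag rose to about 11 N. Passes in both directions mirrored each other around carriage y ≈ −0.063 m in slide_base's frame. I stopped there, let the arm unload, and let go.
- **Clamping:** I pressed the red lever down until it met its stop. The last step was too large: the wrist force reached 96 N before I lifted away. That is under the 120 N limit but far more than the 10 N the lever needs.
- **Last checks:** The final picture shows the lever flat and the arm clear. The grip's position before and after clamping agrees within 0.3 mm from the top camera and 1.5 mm from the scene camera, which is within the networks' noise. I moved nothing else on the table, though the last crops showed only the area round the carriage. One network reading (buffer_left, top camera) was plainly wrong and I ignored it.

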